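# Gather the melon balls and hold the serving spoon ready

## Robot

A 6-joint arm with a two-finger parallel gripper is mounted at the origin on the work surface. World frame = base frame: x ahead of the robot, y to its left, z up, the work surface at z = 0. Lengths are in m, angles in rad, forces in N, time in s.
With the tool pointing down it reaches from about 0.275 to 0.75 m from the base axis. Payload 10.2 kg.
Tool frame: the origin (TCP) lies at the centre of the arm's flange, where the gripper is bolted on; the fingertips stand 173 mm ahead of it and the grasp point (between the pads) lies 155 mm ahead of it; z points along the fingers, y is the line along which they close (so a half turn about z gives the same grasp; the last joint's range is limited). The gripper opens to 85 mm and grips with 20 to 120 N. Pads are 22 mm wide; open, the fingers measure 114 mm over their backs; the gripper's body (76 mm by 85 mm) begins 54 mm behind the grasp point. The pads swing forward as they close: fully open they stand 13 mm farther back than shut.
Start: joints at [-1.53, 0.313, 1.498, -0, 1.331, -0.223], TCP at [0.137, -0.507, 0.405] pointing down, gripper open.
Joint ranges: [-2.94, 2.94], [-0.97, 2.17], [0.19, 2.56], [-1.23, 4.37], [0.02, 3.11], [-2.88, 2.88]. Speed limits (rad/s): [2.39, 2.39, 3.01, 3.14, 3.14, 3.14].

## Interface

Orientations are given as a 3x3 rotation matrix whose columns are the frame's x, y, z axes.
In Python, from plant import r gives the robot as it stands.
- The arm moves only by the shell command python3 shift.py FILE [FORCE], which reads ROWS from the file FILE. ROWS is a JSON list of rows, 1 to 10 of them, each of 7 numbers: the finger opening in m, then dx, dy, dz in normalised numbers (1 is 0.75 m), then a rotation vector rx, ry, rz in parts of the range, where 1.0 means 180 degrees; each row is the pose to reach, as a shift and turn from the pose commanded when the command began, along the tool's axes at that moment; what a row does not reach only later rows make up. A row lasts 1/12 s, in which the tool goes at most 0.0417 m and 0.125 rad, less where a joint would pass 70% of its speed; a pose out of reach is approached as far as the arm can. The fingers move at their own pace and stop on an object; FORCE is the grip in N (left out, the last holds). Time passes only in rows, so rows that do not move let the fingers close. It prints the time, the measured TCP pose, the force, the opening and the grip force at its end. No shift or turn number may pass 1 either way. Input that does not fit is refused with a message, and nothing moves.
- r.get_state(): the state, without advancing time (a new reading comes with each control period).
- r.read_camera(name): name is "scene" or "top" or "wrist"; returns the picture (400x640x3 uint8, red, green, blue); there is no depth.
- r.camera_params(name): a dict with "fx", "fy", "cx", "cy" (pixels), "k1" (the pictures are not rectified: a ray, as slopes to the right and down, at radius r is drawn at 1 + k1 r^2 times it, then the intrinsics apply), "R" (3x3) and "t" (3): a world point X has camera coordinates R X + t. Camera axes: x right, y down, z forward; pixel columns grow to the right and rows downward; lengths in m; the calibration is good to about 2 mm. A picture is of the moment at which its call begins: read the wrist's pose just before it. camera_params takes no time and is no camera call; for the wrist camera it gives the pose at the moment of the call.
- r.hand_in(): hands the job in; it is judged then, once.
The state is a dict: "time_s": time; "qpos": joint angles; "joint_velocities": joint speeds; "effort": joint torques, N m; "position": TCP position; "orientation": TCP orientation; "contact_force": force on the tool from outside, world axes, zero at the start; "torque": the same for the moment, N m; "opening": finger opening in m; "grasp_force": force on a finger pad.
Only numpy, scipy, OpenCV 4.12 (cv2) and the standard library are available. Lean on these libraries where they do the work, as an engineer would, in place of code of your own. Each camera call takes 0.05 s, during which the arm holds its last target. There are 200 camera calls.

## Task

Get the fruit pan ready for serving: grip the pan by its black handle, tip it up to about 30 degrees and keep it there for a second so that the three melon balls roll over the ridge into its far well, then lower it gently back to level and let go of it. Then take the serving spoon off its rest by gripping its handle at the balance point, and carry it level, to hold its bowl level over the middle of the pan's far well, about 5 cm above the rim and touching nothing. Finish while holding the spoon there, and leave the other things on the table undisturbed.

Things in the scene. Friction and masses are not known exactly. Their poses are not given: they have to be found in the camera images.
- stand: Fixed dark steel stand (base 180 x 150 mm) on the table, either side, carrying the steel fruit pan. Origin on the table under the pan's middle; x from the pan's handle end to its far end, z up. Level pan: 170 (x) x 140 (y) x 50 mm, walls 4 mm, rim 90 mm above the table. Inside, a ridge across the middle (54 mm up), the floor falling 5 degrees to each end: balls stay in their well while level.
- pan (a joint): Tip angle of the fruit pan, rad: 0 level (on its stop), growing as the handle end is lifted, stop at 0.8; 30 degrees is 0.52. Hinge axis parallel to the stand's y, at the pan's far lower edge: stand x = +85 mm, 40 mm above the table. The pan weighs about 0.45 kg, its hinge is lightly damped (0.25 N m s/rad); it falls back to level when let go.
- pan_handle (a point): Middle of the black handle on the pan's near end: a bar 36 mm long (along the stand's x), 14 wide (y), 16 high. Pan level: 105 mm from the stand's origin along its -x, 76 mm above the table. It moves and turns with the pan; its axes are the pan's, parallel to the stand's when level. Grip it from above, fingers closing along the stand's y.
- far_well (a point): Fixed point at rim height (90 mm above the table) over the middle of the pan's far well, 40 mm from the stand's origin away from the handle. Axes as the stand's.
- melon1_center (a point): Centre of melon ball 1: orange ball, 28 mm across, 12 g, starting in the pan's near well by the handle-end wall.
- melon2_center (a point): Centre of melon ball 2: orange ball, 28 mm across, 12 g, starting in the pan's near well by the handle-end wall.
- melon3_center (a point): Centre of melon ball 3: orange ball, 28 mm across, 12 g, starting in the pan's near well by the handle-end wall.
- spoon: Serving spoon, about 0.26 kg (varies): deep round steel bowl (70 mm across the mouth, flat 48 mm underside, 34 mm deep), straight black handle. Origin: centre of the bowl's underside; z up. The handle runs level along -x to 295 mm from the origin, 12 mm wide (y), 10 mm high, its middle 29 mm above the origin. It starts level on its rest and balances far from mid-length.
- spoon_balance (a point): The spoon's balance point, in the middle of its handle: 74 mm from the bowl's centre (spoon x = -74 mm), 29 mm above the bowl's underside. Axes as the spoon's.
- spoon_rest: Fixed wooden spoon rest, either side of the table: board 335 x 90 x 12 mm; origin on the table, x along the spoon. The bowl stands on the board at x = +100 mm; the handle's end lies 36 mm above the table in a notch (20 mm wide, 10 deep) of a block at x = -165 mm: lift the spoon straight up first. Under the balance point there is only the board.
- juice_cup: Bystander: blue plastic cup, 60 mm across, 85 mm high; origin under its middle.
- honey_jar: Bystander: amber jar with yellow cap, 56 mm across, 80 mm high; origin under its middle.
- juice_bottle: Bystander: orange juice bottle with green cap, 64 mm across, 150 mm high; origin under its middle.
- berry_bowl: Bystander: empty white bowl, 100 mm across, 45 mm high; origin under its middle.
- salt_can: Bystander: grey-white salt can with a paper label, 50 mm across, 90 mm high; origin under its middle.

How it is judged:
On the way, in this order (a step that is already met when the one before it is completed fails the run):
1. the pan is tipped to about 30 degrees (24 to 36) and kept there for half a second (value of joint pan between 0.42 and 0.63 rad), for 0.5 s.
2. the pan is level again with all three melon balls in its far well (value of joint pan below 0.05 rad and x of each of melon1_center, melon2_center, melon3_center in the frame of stand above 0.01 m and horizontal distance between each of melon1_center, melon2_center, melon3_center and far_well below 0.08 m and height (world z) of each of melon1_center, melon2_center, melon3_center above 0.045 m), for 0.2 s.
3. the spoon is lifted off its rest by the gripper (height (world z) of spoon above 0.04 m and contact force between spoon and the fingers above 2 N and contact force between spoon and spoon_rest below 0.1 N), for 0.2 s.
At the end, for the whole second after the job is handed in: Pan level (3 degrees), all melon balls in its far well; gripper holds the spoon by its handle within 25 mm of the balance point, still, level within 7 degrees, touching nothing else, bowl centre within 35 mm (horizontally) of the far well's middle, its underside 20 to 90 mm above the rim (all of step 2 and angle between spoon's own z axis and vertical below 0.12 rad and horizontal distance between spoon and far_well below 0.035 m and z of spoon in the frame of far_well between 0.02 and 0.09 m and x of the grasp point in the frame of spoon between -0.099 and -0.049 m and contact force between spoon and the fingers above 2 N and contact force between spoon and stand below 0.1 N and contact force between spoon and spoon_rest below 0.1 N and linear speed of spoon below 0.03 m/s and angular speed of spoon below 0.2 rad/s); the arm keeps its last pose, push and grip.
It fails at once if the pan is dropped (falls back faster than 1.2 rad/s) (velocity of joint pan below -1.2 rad/s).
It fails at once if the spoon is tipped more than 20 degrees (angle between spoon's own z axis and vertical above 0.35 rad).
It fails at once if another thing on the table is shifted more than 30 mm (distance of any of juice_cup, honey_jar, juice_bottle, berry_bowl, salt_can from where it was at the start of the episode above 0.03 m).
It also fails if it takes over 67 s, if anything falls off the work surface, if the arm or the gripper's body presses on something with over 40 N, if the wrist force passes 120 N, or if a joint passes its speed limit or range.

## Working session

There is one attempt and no reset: what is moved stays moved. The work goes in short steps, Python scripts to look and compute and a shell command to move; the robot and the scene stay as the last step left them, time stands still between calls to the robot, and variables do not carry over. Pictures are saved under pics/ and viewed, at most 10 in all, crops included, and the job is handed in when it is done.

```bash
ls; mkdir -p pics; python3 - <<'E'
from plant import r
import cv2,numpy as np
for n in("scene","top"):
    im=r.read_camera(n); cv2.imwrite(f"pics/{n}0.png",im[:,:,::-1]); np.save(f"pics/{n}0.npy",im)
    p=r.camera_params(n); print(n,{k:np.round(v,4).tolist() for k,v in p.items()})
s=r.get_state(); print({k:np.round(v,3).tolist() for k,v in s.items()})
E
```

```text
pics
plant.py
shift.py
scene {'fx': 483.7324, 'fy': 483.7324, 'cx': 321.4662, 'cy': 199.508, 'k1': -0.1102, 'R': [[0.7607, 0.649, 0.0077], [0.4292, -0.4942, -0.756], [-0.4869, 0.5784, -0.6545]], 't': [-0.4363, -0.1551, 1.6989]}
top {'fx': 439.4776, 'fy': 439.4776, 'cx': 320.4641, 'cy': 201.6395, 'k1': 0.0168, 'R': [[-0.0209, -0.9997, 0.0135], [-0.9969, 0.0198, -0.0762], [0.0759, -0.0151, -0.997]], 't': [0.0006, 0.5613, 1.2832]}
{'time_s': 0.1, 'qpos': [-1.53, 0.313, 1.498, -0.0, 1.331, -0.223], 'joint_velocities': [-0.0, -0.002, -0.003, -0.001, -0.001, -0.001], 'effort': [0.002, -41.29, -26.014, -0.0, 0.003, 0.0], 'position': [0.137, -0.507, 0.404], 'orientation': [[0.965, 0.261, -0.0], [0.261, -0.965, 0.001], [0.0, -0.001, -1.0]], 'contact_force': [0.712, 0.841, 0.01], 'torque': [0.035, -0.024, 0.001], 'grasp_force': 0.0, 'opening': 0.085}
```

View pics/top0.png

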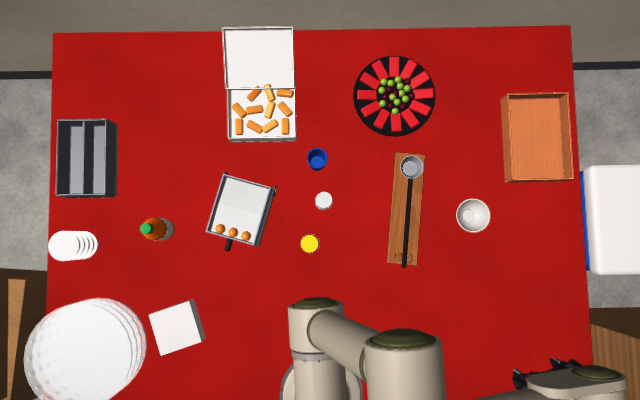

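View pics/scene0.png

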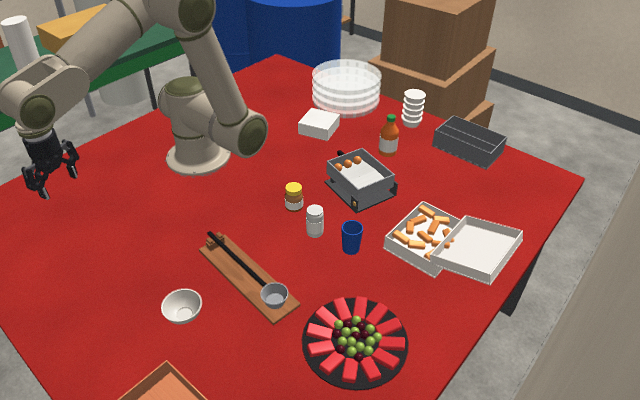

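The top view shows the pan with its corners near (222,175), (275,188), (258,245) and (207,232), its handle at (229,243) and the balls at about (220–246, 229–236). The spoon bowl is at (411,167) and its handle runs to (404,266). The honey jar is at (309,243), the salt can at (323,200) and the cup at (317,158).

```bash
cat > h.py <<'E'
import numpy as np,cv2
from plant import r
def ray(n,uv,p=None):
    p=p or r.camera_params(n); R=np.array(p["R"]);t=np.array(p["t"])
    K=np.array([[p["fx"],0,p["cx"]],[0,p["fy"],p["cy"]],[0,0,1.]])
    x=cv2.undistortPoints(np.array(uv,float).reshape(-1,1,2),K,np.array([p["k1"],0,0,0,0.]))[:,0]
    # same radial model as OpenCV
    d=np.c_[x,np.ones(len(x))]@R
    return -R.T@t,d
def onz(n,uv,z,p=None):
    c,d=ray(n,uv,p); return c+d*((z-c[2])/d[:,2])[:,None]
def proj(n,X,p=None):
    p=p or r.camera_params(n)
    K=np.array([[p["fx"],0,p["cx"]],[0,p["fy"],p["cy"]],[0,0,1.]])
    return cv2.projectPoints(np.array(X,float).reshape(-1,1,3),cv2.Rodrigues(np.array(p["R"]))[0],np.array(p["t"],float),K,np.array([p["k1"],0,0,0,0.]))[0][:,0]
E
python3 - <<'E'
from h import *
im=np.load("pics/top0.npy"); hsv=cv2.cvtColor(im,cv2.COLOR_RGB2HSV).astype(int)
def blob(m,box):
    x0,y0,x1,y1=box; k=np.zeros(m.shape,np.uint8); k[y0:y1,x0:x1]=m[y0:y1,x0:x1]
    n,l,s,c=cv2.connectedComponentsWithStats(k); i=1+np.argmax(s[1:,4]); return l==i,c[i],s[i]
H,S,V=hsv[...,0],hsv[...,1],hsv[...,2]
# spoon handle
m,c,s=blob((V<60),(392,180,425,275)); ys,xs=np.nonzero(m)
f=cv2.fitLine(np.c_[xs,ys].astype(np.float32),cv2.DIST_HUBER,0,.01,.01).ravel()
print("handle",c,s,f)
e=[f[2:]+f[:2]*((y-f[3])/f[1]) for y in (190,260)]
P=onz("top",e,.046);print(P,np.arctan2(*(P[0]-P[1])[1::-1]))
# spoon bowl mouth
m,c,s=blob((S<110),(395,150,430,185)); cn=max(cv2.findContours(m.astype(np.uint8),0,1)[0],key=len)
cc,rad=cv2.minEnclosingCircle(cn);el=cv2.fitEllipse(cn); print("bowl",c,s,cc,rad,el,onz("top",[cc,el[0]],.046))
# pan
red=(S>150)&((H<8)|(H>172))&(V>90)
m,c,s=blob(~red,(195,165,285,255)); m=cv2.morphologyEx(m.astype(np.uint8),cv2.MORPH_OPEN,np.ones((13,13)))
cn=max(cv2.findContours(m,0,1)[0],key=len);b=cv2.boxPoints(cv2.minAreaRect(cn));print("pan",b.tolist(),onz("top",b,.09))
m,c,s=blob((S<60)&(V>150),(195,165,285,255)); print("white",c,s)
m,c,s=blob((V<50),(215,236,245,258)); print("hand",c,s,onz("top",[c],.084))
m=((H>8)&(H<22)&(S>120)).astype(np.uint8); m[:,:205]=0;m[:,270:]=0;m[:210]=0;m[260:]=0
n,l,s,c=cv2.connectedComponentsWithStats(m); print("balls",[(s[i,4],onz("top",[c[i]],.07).round(3)) for i in range(1,n) if s[i,4]>10])
for z,x in [("jar",(309,243)),("can",(323,200)),("cup",(317,158)),("bottle",(148,229))]: print(z,onz("top",[x],.085))
cv2.imwrite("pics/c.png",np.hstack([cv2.resize(im[165:260,195:290,::-1],None,fx=4,fy=4,interpolation=2),cv2.resize(im[150:245,365:460,::-1],None,fx=4,fy=4,interpolation=2)]))
E
```

```text
handle [406.71428571 223.35449735] [402 180  11  88 378] [ 7.5441577e-02 -9.9715024e-01  4.0671561e+02  2.2337131e+02]
[[ 0.58827438 -0.2707415   0.046     ]
 [ 0.38551419 -0.24797646  0.046     ]] -0.11180747247024149
bowl [411.27467811 167.27038627] [400 155  24  30 466] (410.5, 169.5) 14.714038848876953 ((411.2323913574219, 167.78179931640625), (21.977142333984375, 27.226240158081055), 4.877291202545166) [[ 0.64862627 -0.27661762  0.046     ]
 [ 0.65366807 -0.27895354  0.046     ]]
pan [[204.54718017578125, 232.5848846435547], [221.67926025390625, 172.6226348876953], [275.4339599609375, 187.9811248779297], [258.3018798828125, 247.94337463378906]] [[0.47598683 0.31465797 0.09      ]
 [0.64337632 0.26656406 0.09      ]
 [0.59700883 0.11612952 0.09      ]
 [0.43018364 0.16588977 0.09      ]]
white [239.89363417 207.62933118] [ 206  174   65   71 2482]
hand [228.40909091 244.72727273] [225 239   7  12  44] [[0.44079011 0.24985797 0.084     ]]
balls [(np.int32(69), array([[0.487, 0.277, 0.07 ]])), (np.int32(66), array([[0.476, 0.24 , 0.07 ]])), (np.int32(68), array([[0.464, 0.205, 0.07 ]]))]
jar [[0.44077152 0.02469203 0.085     ]]
can [[ 0.56083236 -0.01711186  0.085     ]]
cup [[ 0.68098235 -0.00260191  0.085     ]]
bottle [[0.48939423 0.47251396 0.085     ]]
```

View pics/c.png

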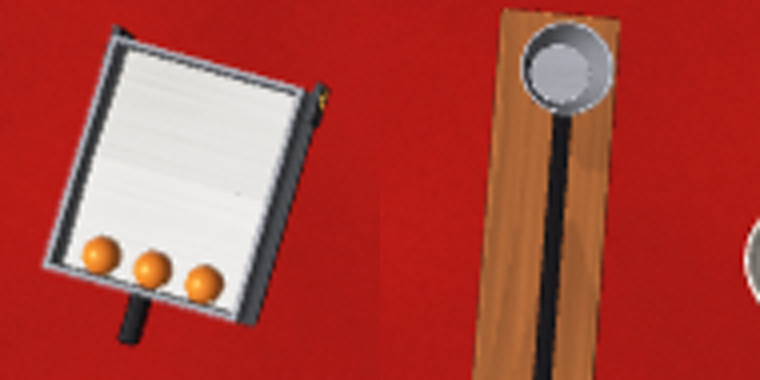

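The crop shows the pan rim corners at crop pixels (116,40), (304,93), (237,321) and (44,265), the handle axis from (143,297) to (129,343), and the bowl mouth centre at (567,69).

```bash
python3 - <<'E'
from h import *
c=np.array([(116,40),(304,93),(237,321),(44,265)])/4+[194.6,164.6]
P=onz("top",c,.09); print(P, [np.linalg.norm(P[i]-P[i-1]) for i in range(4)])
ax=(P[0]+P[1]-P[2]-P[3])[:2]; a=np.arctan2(ax[1],ax[0]); lat=(P[0]-P[1]+P[3]-P[2])[:2]; a2=np.arctan2(lat[1],lat[0])-np.pi/2
o=P.mean(0); print("pan centre",o,"yaw",a,a2); y=(a+a2)/2; u=np.array([np.cos(y),np.sin(y)])
print("handle",o[:2]-.105*u,"farwell",o[:2]+.04*u)
h=onz("top",np.array([(143,297),(129,343)])/4+[194.6,164.6],.084);print("h pix",h,h.mean(0))
b=onz("top",[[(567-380)/4+364.6,69/4+149.6]],.046);print("bowl",b)
u=np.array([np.cos(-.1118),np.sin(-.1118)]);print("bal",b[0,:2]-.074*u)
# check scene view
print(proj("scene",[[*(o[:2]-.105*np.array([np.cos(y),np.sin(y)])),.084],[b[0,0],b[0,1],.046]]))
E
```

```text
[[0.6376678  0.26120861 0.09      ]
 [0.59764202 0.12970098 0.09      ]
 [0.43901779 0.1781665  0.09      ]
 [0.48074373 0.31174243 0.09      ]] [np.float64(0.16486002625844684), np.float64(0.13746388257350498), np.float64(0.16586304560652038), np.float64(0.13994135456492224)]
pan centre [0.53876783 0.22020463 0.09      ] yaw -0.3040118930683797 -0.29914511080151995
handle [0.43850661 0.25139255] farwell [0.57696259 0.20832351]
h pix [[0.45703629 0.24438096 0.084     ]
 [0.42526469 0.25425711 0.084     ]] [0.44115049 0.24931903 0.084     ]
bowl [[ 0.65641943 -0.27939896  0.046     ]]
bal [ 0.58288142 -0.27114298]
[[340.18524854 152.10059119]
 [273.67134822 292.67590941]]
```

```bash
cat >> h.py <<'E'
from scipy.spatial.transform import Rotation as Ro
def down(a): # tool down, tool x at yaw a
    return np.array([[np.cos(a),np.sin(a),0],[np.sin(a),-np.cos(a),0],[0,0,-1.]])
def delta(p,R):
    s=r.get_state(); R0=np.array(s["orientation"])
    print("d",(R0.T@(np.array(p)-s["position"])).round(4).tolist(),"rv",Ro.from_matrix(R0.T@R).as_rotvec().round(4).tolist())
PANO=np.array([.5395,.2195]); PANY=-.302
def pan_pose(th,gx=-.110,gz=.076,back=.155):
    "TCP pose (tool x = -stand x) for pan tipped by th, grasp point at (gx,gz) of the level pan"
    S=Ro.from_euler('z',PANY).as_matrix(); T=Ro.from_euler('y',th).as_matrix()
    h=np.array([.085,0,.04]); p=h+T@(np.array([gx,0,gz+back])-h)
    return S@p+[*PANO,0], S@T@np.array([[-1,0,0],[0,1,0],[0,0,-1.]])
E
python3 - <<'E'
from h import *
p,R=pan_pose(0); print(p,R.round(3).tolist()); delta([p[0],p[1],.31],R)
E
```

```text
[0.43447821 0.25221733 0.231     ] [[-0.955, 0.297, 0.0], [0.297, 0.955, 0.0], [0.0, 0.0, -1.0]]
d [0.4852, -0.655, 0.0951] rv [-0.0001, -0.0015, -2.5758]
```

The rows are not in the units I measure in: shifts go in shares of 0.75 m and turns go in shares of 180 degrees. I convert before sending: -0.33 m / 0.75 = -0.44, 0.25 m / 0.75 = 0.3333, -1.2 rad / 3.1416 = -0.382.

```bash
echo '[[0.085,0.3333,-0.44,0,0,0,-0.382],[0.085,0.3333,-0.44,0,0,0,-0.382],[0.085,0.3333,-0.44,0,0,0,-0.382],[0.085,0.3333,-0.44,0,0,0,-0.382],[0.085,0.3333,-0.44,0,0,0,-0.382],[0.085,0.3333,-0.44,0,0,0,-0.382],[0.085,0.3333,-0.44,0,0,0,-0.382],[0.085,0.3333,-0.44,0,0,0,-0.382],[0.085,0.3333,-0.44,0,0,0,-0.382],[0.085,0.3333,-0.44,0,0,0,-0.382]]' > path.dat && python3 shift.py path.dat 40
python3 - <<'E'
from h import *
p,R=pan_pose(0); delta([p[0],p[1],.31],R); print(r.get_state()["qpos"])
E
```

```text
time_s: 0.93
position: [0.2921, -0.1209, 0.4047]
orientation: [[0.101, 0.995, 0.0], [0.995, -0.101, -0.0], [-0.0, 0.0, -1.0]]
contact_force: [0.9, -0.2, -0.8]
opening: 0.0852
grasp_force: 0.0
d [0.3856, 0.1039, 0.0947] rv [0.0002, 0.0004, -1.37]
[-7.69114734e-01 -1.77595079e-01  2.02662150e+00  1.49729168e-04
  1.29215907e+00 -6.67944666e-01]
```

Scaled: 0.385 m / 0.75 = 0.5133, 0.104 m / 0.75 = 0.1387, -1.37 rad / 3.1416 = -0.4361.

```bash
echo '[[0.085,0.5133,0.1387,0.0667,0,0,-0.4361],[0.085,0.5133,0.1387,0.0667,0,0,-0.4361],[0.085,0.5133,0.1387,0.0667,0,0,-0.4361],[0.085,0.5133,0.1387,0.0667,0,0,-0.4361],[0.085,0.5133,0.1387,0.0667,0,0,-0.4361],[0.085,0.5133,0.1387,0.0667,0,0,-0.4361],[0.085,0.5133,0.1387,0.0667,0,0,-0.4361],[0.085,0.5133,0.1387,0.0667,0,0,-0.4361],[0.085,0.5133,0.1387,0.0667,0,0,-0.4361],[0.085,0.5133,0.1387,0.0667,0,0,-0.4361]]' > path.dat && python3 shift.py path.dat
echo '[[0.085,0,0,0,0,0,-0.0382],[0.085,0,0,0,0,0,-0.0382],[0.085,0,0,0,0,0,-0.0382]]' > path.dat && python3 shift.py path.dat
python3 - <<'E'
from h import *
p,R=pan_pose(0); delta([p[0],p[1],.31],R); print(r.get_state()["qpos"])
P=r.camera_params("wrist");im=r.read_camera("wrist"); np.save("pics/w1.npy",im)
import pickle; pickle.dump(P,open("pics/w1.pkl","wb"))
cv2.imwrite("pics/w1.png",im[:,:,::-1])
print(proj("wrist",[[*(PANO-.105*np.array([np.cos(PANY),np.sin(PANY)])),.084],[*PANO,.09]],P))
E
```

```text
time_s: 1.77
position: [0.437, 0.2518, 0.3537]
orientation: [[-0.913, 0.407, -0.001], [0.407, 0.913, 0.0], [0.001, -0.0, -1.0]]
contact_force: [0.7, -0.7, 0.5]
opening: 0.085
grasp_force: 0.0
time_s: 2.02
position: [0.4365, 0.2485, 0.3544]
orientation: [[-0.952, 0.306, -0.001], [0.306, 0.952, -0.0], [0.001, -0.001, -1.0]]
contact_force: [-0.6, 0.2, 0.2]
opening: 0.0852
grasp_force: 0.0
d [0.0031, 0.0029, 0.0444] rv [-0.0006, -0.0007, -0.0092]
[ 2.83905064e-01  3.09699695e-01  1.63935632e+00 -1.26356043e-04
  1.19346503e+00 -9.75680751e-01]
[[324.95744465 202.76303376]
 [325.70199647 314.58621106]]
```

View pics/w1.png

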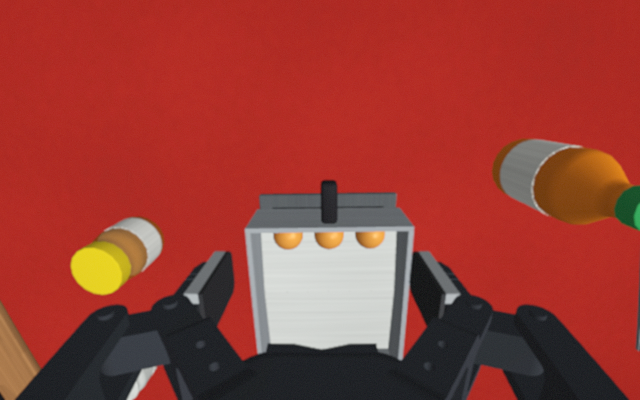

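The wrist view shows the handle's top spanning columns 322–337, rows 181–221. The near rim corners are at about (247,229) and (413,227), and the jar and bottle are well clear.

```bash
python3 - <<'E'
from h import *
import pickle
P=pickle.load(open("pics/w1.pkl","rb")); im=np.load("pics/w1.npy")
m=(im.max(2)<45).astype(np.uint8); k=np.zeros_like(m);k[175:226,312:348]=m[175:226,312:348]
n,l,s,c=cv2.connectedComponentsWithStats(k); i=1+np.argmax(s[1:,4]); print(s[i],c[i]); 
ys,xs=np.nonzero(l==i); print([(y,xs[ys==y].min(),xs[ys==y].max()) for y in range(180,224,6) if (ys==y).any()])
h=onz("wrist",[[c[i][0],185],[c[i][0],218]],.084,P);print(h)
C=onz("wrist",[[247,229],[413,227.5]],.09,P);print(C,np.linalg.norm(C[0]-C[1]))
mid=C.mean(0);d=C[1]-C[0];print(mid,np.arctan2(d[1],d[0])-np.pi/2)
S=Ro.from_euler('z',-PANY).as_matrix()
print("stand frame",(S@(h-[*PANO,0]).T).T.round(4),(S@(mid-[*PANO,0])).round(4))
E
```

```text
[321 181  15  42 310] [326.07741935 202.80645161]
[(186, np.int64(322), np.int64(328)), (192, np.int64(322), np.int64(326)), (198, np.int64(322), np.int64(328)), (204, np.int64(322), np.int64(329)), (210, np.int64(322), np.int64(330)), (216, np.int64(322), np.int64(331)), (222, np.int64(325), np.int64(331))]
[[0.42516616 0.25616359 0.084     ]
 [0.45227359 0.2475691  0.084     ]]
[[0.43938771 0.18297103 0.09      ]
 [0.4801729  0.31404884 0.09      ]] 0.13727644947398543
[0.45978031 0.24850993 0.09      ] -0.301656767228897
stand frame [[-0.1201  0.001   0.084 ]
 [-0.0916  0.0009  0.084 ]] [-0.0847  0.004   0.09  ]
```

```bash
sed -i 's/^PANO=.*;/PANO=np.array([.5404,.2224]);/' h.py; python3 - <<'E'
from h import *
p,R=pan_pose(0); delta(p,R)
E
```

```text
d [0.0032, 0.0063, 0.1237] rv [-0.0003, -0.0003, -0.0101]
```

Scaled: 0.124 m / 0.75 = 0.1653, 0.115 m / 0.75 = 0.1533, -0.01 rad / 3.1416 = -0.0032.

```bash
echo '[[0.085,0.004,0.008,0.04,0,0,-0.0032],[0.085,0.004,0.008,0.08,0,0,-0.0032],[0.085,0.004,0.008,0.1067,0,0,-0.0032],[0.085,0.004,0.008,0.1333,0,0,-0.0032],[0.085,0.004,0.008,0.1533,0,0,-0.0032],[0.085,0.004,0.008,0.1653,0,0,-0.0032],[0.05,0.004,0.008,0.1653,0,0,-0.0032],[0.04,0.004,0.008,0.1653,0,0,-0.0032]]' > path.dat && python3 shift.py path.dat
echo '[[0,0,0,0,0,0,0],[0,0,0,0,0,0,0],[0,0,0,0,0,0,0],[0,0,0,0,0,0,0],[0,0,0,0,0,0,0],[0,0,0,0,0,0,0]]' > path.dat && python3 shift.py path.dat 40
python3 - <<'E'
from h import *
p,R=pan_pose(0); delta(p,R)
for t in(.1,.2,.3,.4,.5): delta(*pan_pose(t))
E
```

```text
time_s: 2.73
position: [0.4359, 0.2549, 0.2313]
orientation: [[-0.955, 0.295, 0.0], [0.295, 0.955, 0.0], [-0.0, 0.0, -1.0]]
contact_force: [0.9, -0.2, 0.5]
opening: 0.0635
grasp_force: 0.0
time_s: 3.23
position: [0.4357, 0.255, 0.2314]
orientation: [[-0.956, 0.293, 0.0], [0.293, 0.956, -0.001], [-0.001, -0.001, -1.0]]
contact_force: [-2.2, -4.5, 6.0]
opening: 0.0134
grasp_force: 39.6
d [0.0004, 0.0, 0.0004] rv [-0.0007, 0.0005, 0.0044]
d [-0.0197, -0.0001, -0.0181] rv [-0.0009, 0.1005, 0.0044]
d [-0.0415, -0.0002, -0.0345] rv [-0.0011, 0.2005, 0.0043]
d [-0.0648, -0.0003, -0.0487] rv [-0.0013, 0.3005, 0.0043]
d [-0.0894, -0.0004, -0.0604] rv [-0.0016, 0.4005, 0.0042]
d [-0.1151, -0.0005, -0.0697] rv [-0.0018, 0.5005, 0.0041]
```

Scaled: -0.0533 m / 0.75 = -0.0711, -0.0475 m / 0.75 = -0.0633, 0.25 rad / 3.1416 = 0.0796.

```bash
echo '[[0,-0.0064,0,-0.0064,0,0.008,0],[0,-0.0131,0,-0.0127,0,0.0159,0],[0,-0.0199,0,-0.0188,0,0.0239,0],[0,-0.0267,0,-0.0247,0,0.0318,0],[0,-0.0337,0,-0.0304,0,0.0398,0],[0,-0.0409,0,-0.036,0,0.0477,0],[0,-0.0483,0,-0.0413,0,0.0557,0],[0,-0.0557,0,-0.0465,0,0.0637,0],[0,-0.0633,0,-0.0516,0,0.0716,0],[0,-0.0711,0,-0.0564,0,0.0796,0]]' > path.dat && python3 shift.py path.dat 60
python3 - <<'E'
from h import *
delta(*pan_pose(.25)); print(r.get_state()["qpos"],r.get_state()["torque"])
E
```

```text
time_s: 4.07
position: [0.4868, 0.2393, 0.2731]
orientation: [[-0.926, 0.293, -0.238], [0.284, 0.956, 0.072], [0.248, -0.001, -0.969]]
contact_force: [-0.3, -2.5, -3.0]
opening: 0.0131
grasp_force: 60.0
d [0.0005, -0.0002, -0.0] rv [-0.0019, -0.0011, 0.0041]
[ 0.22180741  0.52077339  1.56450743  0.12843321  1.27811464 -1.1021362 ] [-0.38821572 -0.37423183  0.02563767]
```

Tracking well; same increments again (body frame), then hold about 1.2 s.

Scaled: -0.0555 m / 0.75 = -0.074, -0.0475 m / 0.75 = -0.0633, 0.26 rad / 3.1416 = 0.0828.

```bash
echo '[[0,-0.0064,0,-0.0064,0,0.008,0],[0,-0.0131,0,-0.0127,0,0.0159,0],[0,-0.0199,0,-0.0188,0,0.0239,0],[0,-0.0267,0,-0.0247,0,0.0318,0],[0,-0.0337,0,-0.0304,0,0.0398,0],[0,-0.0409,0,-0.036,0,0.0477,0],[0,-0.0483,0,-0.0413,0,0.0557,0],[0,-0.0557,0,-0.0465,0,0.0637,0],[0,-0.0633,0,-0.0516,0,0.0716,0],[0,-0.074,0,-0.0583,0,0.0828,0]]' > path.dat && python3 shift.py path.dat
echo '[[0,0,0,0,0,0,0],[0,0,0,0,0,0,0],[0,0,0,0,0,0,0],[0,0,0,0,0,0,0],[0,0,0,0,0,0,0],[0,0,0,0,0,0,0],[0,0,0,0,0,0,0],[0,0,0,0,0,0,0],[0,0,0,0,0,0,0],[0,0,0,0,0,0,0]]' > path.dat && python3 shift.py path.dat
python3 - <<'E'
from h import *
delta(*pan_pose(.51)); print(r.get_state()["qpos"],r.get_state()["torque"])
for n in("top",):
    im=r.read_camera(n); np.save(f"pics/{n}2.npy",im)
top=im[130:280,180:330]; sc=r.read_camera("scene")[100:250,290:440]
cv2.imwrite("pics/t2.png",np.hstack([cv2.resize(x[:,:,::-1],(390,390),interpolation=2) for x in(top,sc)]))
E
```

```text
time_s: 4.9
position: [0.5485, 0.2204, 0.3015]
orientation: [[-0.834, 0.293, -0.467], [0.256, 0.956, 0.142], [0.489, -0.001, -0.873]]
contact_force: [1.9, -2.3, -3.7]
opening: 0.013
grasp_force: 59.9
time_s: 5.73
position: [0.5482, 0.2205, 0.3014]
orientation: [[-0.835, 0.293, -0.466], [0.256, 0.956, 0.142], [0.487, -0.001, -0.873]]
contact_force: [0.6, -5.1, -2.2]
opening: 0.013
grasp_force: 60.0
d [0.0002, -0.0005, -0.0004] rv [-0.0029, 0.0008, 0.0034]
[ 0.15424211  0.6257503   1.32623737  0.21457416  1.65343426 -1.15160293] [-0.80901289 -0.50651797  0.42918655]
```

View pics/t2.png

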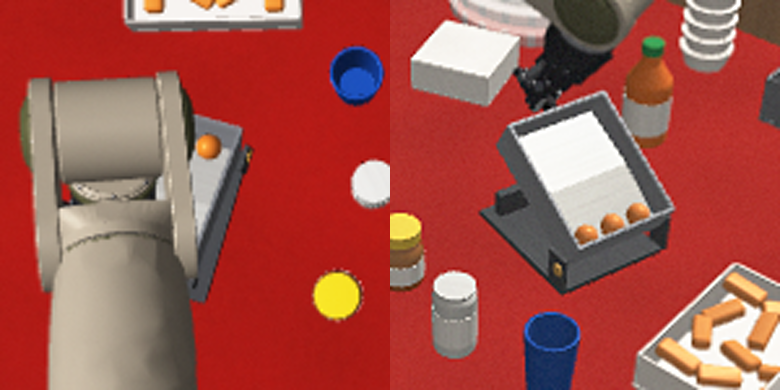

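The right half shows the pan tipped and all three balls at the far end of its floor, around (585,232), (611,223) and (638,212). I'll lower it gently.

Scaled: 0.0542 m / 0.75 = 0.0723, 0.0483 m / 0.75 = 0.0644, -0.25 rad / 3.1416 = -0.0796.

```bash
echo '[[0,0,0,0,0,0,0],[0,0,0,0,0,0,0],[0,0,0,0,0,0,0]]' > path.dat && python3 shift.py path.dat
echo '[[0,0.0063,0,0.0065,0,-0.008,0],[0,0.0124,0,0.0133,0,-0.0159,0],[0,0.0184,0,0.0203,0,-0.0239,0],[0,0.0241,0,0.0272,0,-0.0318,0],[0,0.0297,0,0.0344,0,-0.0398,0],[0,0.0352,0,0.0417,0,-0.0477,0],[0,0.0404,0,0.0492,0,-0.0557,0],[0,0.0455,0,0.0568,0,-0.0637,0],[0,0.0503,0,0.0644,0,-0.0716,0],[0,0.0549,0,0.0723,0,-0.0796,0]]' > path.dat && python3 shift.py path.dat
echo '[[0,0.0063,0,0.0065,0,-0.008,0],[0,0.0124,0,0.0133,0,-0.0159,0],[0,0.0184,0,0.0203,0,-0.0239,0],[0,0.0241,0,0.0272,0,-0.0318,0],[0,0.0297,0,0.0344,0,-0.0398,0],[0,0.0352,0,0.0417,0,-0.0477,0],[0,0.0404,0,0.0492,0,-0.0557,0],[0,0.0455,0,0.0568,0,-0.0637,0],[0,0.0503,0,0.0644,0,-0.0716,0],[0,0.054,0,0.0707,0,-0.078,0]]' > path.dat && python3 shift.py path.dat
python3 - <<'E'
from h import *
delta(*pan_pose(0))
E
```

```text
time_s: 6.08
position: [0.5482, 0.2205, 0.3014]
orientation: [[-0.835, 0.293, -0.466], [0.256, 0.956, 0.142], [0.488, -0.001, -0.873]]
contact_force: [-0.3, -5.4, -2.0]
opening: 0.0127
grasp_force: 60.0
time_s: 6.92
position: [0.4883, 0.2388, 0.2743]
orientation: [[-0.924, 0.293, -0.244], [0.284, 0.956, 0.074], [0.255, -0.0, -0.967]]
contact_force: [0.9, -6.0, -3.4]
opening: 0.0129
grasp_force: 60.0
time_s: 7.75
position: [0.438, 0.2542, 0.2335]
orientation: [[-0.956, 0.293, -0.012], [0.293, 0.956, 0.003], [0.012, -0.0, -1.0]]
contact_force: [2.0, -7.0, -2.2]
opening: 0.0128
grasp_force: 60.0
d [0.0027, 0.0001, 0.0025] rv [-0.0003, -0.0124, 0.0046]
```

Scaled: 0.0028 m / 0.75 = 0.0037, 0.0027 m / 0.75 = 0.0036, -0.013 rad / 3.1416 = -0.0041.

```bash
echo '[[0,0.0019,0,0.002,0,-0.0022,0],[0,0.0036,0,0.0037,0,-0.0041,0],[0,0.0036,0,0.0037,0,-0.0041,0],[0,0.0036,0,0.0037,0,-0.0041,0]]' > path.dat && python3 shift.py path.dat
echo '[[0.02,0,0,0,0,0,0],[0.03,0,0,0,0,0,0],[0.05,0,0,0,0,0,0],[0.07,0,0,0,0,0,0],[0.07,0,0,0,0,0,0],[0.07,0,0,0,0,0,0]]' > path.dat && python3 shift.py path.dat
python3 - <<'E'
from h import *
print(r.get_state()["opening"],r.get_state()["contact_force"])
E
```

```text
time_s: 8.08
position: [0.4358, 0.2549, 0.2315]
orientation: [[-0.956, 0.293, -0.0], [0.293, 0.956, -0.0], [0.0, -0.0, -1.0]]
contact_force: [1.2, -8.7, 1.7]
opening: 0.0126
grasp_force: 60.7
time_s: 8.58
position: [0.4356, 0.2554, 0.2309]
orientation: [[-0.956, 0.293, -0.002], [0.293, 0.956, 0.001], [0.002, 0.0, -1.0]]
contact_force: [-0.6, -0.8, 0.1]
opening: 0.0696
grasp_force: 0.0
0.06963748579901854 [-0.57845728 -0.77980161  0.08347408]
```

Scaled: -0.13 m / 0.75 = -0.1733, -0.1 m / 0.75 = -0.1333.

```bash
echo '[[0.07,0,0,-0.04,0,0,0],[0.07,0,0,-0.08,0,0,0],[0.07,0,0,-0.1333,0,0,0],[0.07,0,0,-0.1733,0,0,0]]' > path.dat && python3 shift.py path.dat
cat >> h.py <<'E'
BAL=np.array([.583,-.271]); SY=-.112
def spoon_pose(z): return [*BAL,z],down(SY+np.pi)
E
python3 - <<'E'
from h import *
delta(*spoon_pose(.36))
im=r.read_camera("top"); np.save("pics/top3.npy",im)
cv2.imwrite("pics/t3.png",cv2.resize(im[140:280,180:330,::-1],None,fx=4,fy=4,interpolation=2))
E
```

```text
time_s: 8.92
position: [0.4357, 0.2552, 0.3636]
orientation: [[-0.956, 0.293, -0.0], [0.293, 0.956, 0.001], [0.001, 0.001, -1.0]]
contact_force: [0.4, -0.2, -0.4]
opening: 0.0695
grasp_force: 0.0
d [-0.2952, -0.4599, 0.0029] rv [0.0012, -0.0005, -0.1857]
```

View pics/t3.png

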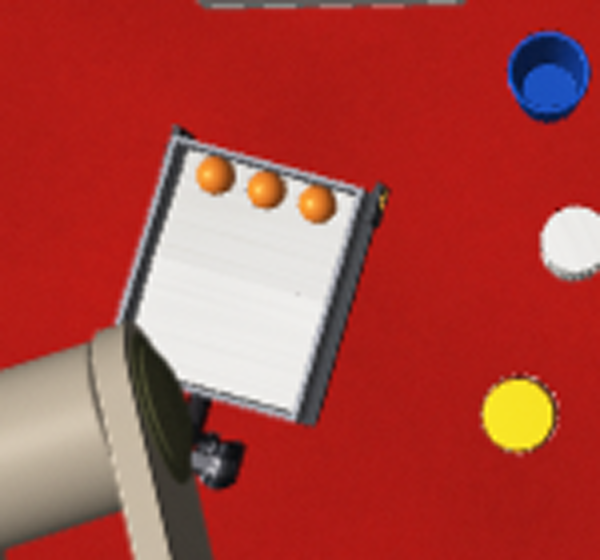

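The pan is level and all three balls are against the far wall, at crop pixels (215,173), (266,189) and (317,203). Next I'll move to hover over the spoon.

Scaled: -0.46 m / 0.75 = -0.6133, -0.295 m / 0.75 = -0.3933, -0.186 rad / 3.1416 = -0.0592.

```bash
echo '[[0.06,-0.3933,-0.6133,0,0,0,-0.0592],[0.06,-0.3933,-0.6133,0,0,0,-0.0592],[0.06,-0.3933,-0.6133,0,0,0,-0.0592],[0.06,-0.3933,-0.6133,0,0,0,-0.0592],[0.06,-0.3933,-0.6133,0,0,0,-0.0592],[0.06,-0.3933,-0.6133,0,0,0,-0.0592],[0.06,-0.3933,-0.6133,0,0,0,-0.0592],[0.06,-0.3933,-0.6133,0,0,0,-0.0592],[0.06,-0.3933,-0.6133,0,0,0,-0.0592],[0.06,-0.3933,-0.6133,0,0,0,-0.0592]]' > path.dat && python3 shift.py path.dat
echo '[[0.06,-0.1067,-0.1467,0,0,0,0],[0.06,-0.1067,-0.1467,0,0,0,0],[0.06,-0.1067,-0.1467,0,0,0,0],[0.06,-0.1067,-0.1467,0,0,0,0]]' > path.dat && python3 shift.py path.dat
python3 - <<'E'
from h import *
delta(*spoon_pose(.30))
P=r.camera_params("wrist");im=r.read_camera("wrist"); np.save("pics/w4.npy",im)
import pickle; pickle.dump(P,open("pics/w4.pkl","wb")); cv2.imwrite("pics/w4.png",im[:,:,::-1])
u=np.array([np.cos(SY),np.sin(SY)])
print(proj("wrist",[[*BAL,.046],[*(BAL+.074*u),.046],[*(BAL-.2*u),.046]],P))
E
```

```text
time_s: 9.8
position: [0.5467, -0.1431, 0.3601]
orientation: [[-0.994, 0.112, -0.002], [0.112, 0.994, 0.001], [0.002, 0.001, -1.0]]
contact_force: [0.0, 1.1, -0.7]
opening: 0.0599
grasp_force: 0.0
time_s: 10.13
position: [0.6147, -0.264, 0.3585]
orientation: [[-0.993, 0.115, -0.002], [0.115, 0.993, 0.0], [0.002, -0.0, -1.0]]
contact_force: [-0.9, 0.3, -0.7]
opening: 0.0599
grasp_force: 0.0
d [0.0306, -0.0106, 0.0586] rv [-0.0002, -0.0022, -0.0033]
[[309.79559523 155.81166352]
 [310.87830531 229.98962891]
 [306.66320315 -98.42285334]]
```

View pics/w4.png

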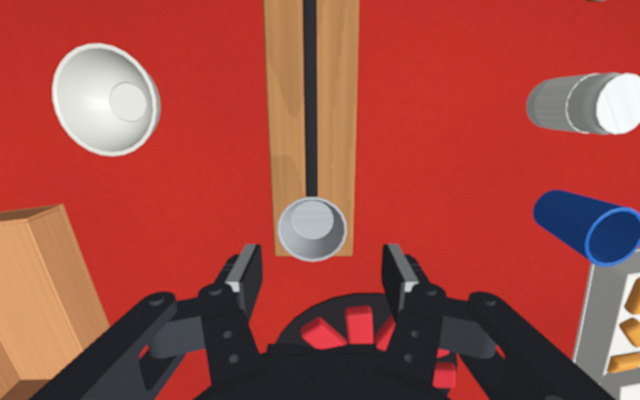

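The wrist view shows the bowl mouth centred at about (312.5,229), against a predicted (310.9,230), and the handle along columns 304–318. That agrees to about 1 mm.

```bash
python3 - <<'E'
from h import *
import pickle
P=pickle.load(open("pics/w4.pkl","rb")); im=np.load("pics/w4.npy")
m=(im.max(2)<60); e=[]
for y in (20,60,100,140,180):
    xs=np.nonzero(m[y,290:330])[0]+290; e.append((xs.mean(),y))
W=onz("wrist",e,.046,P); f=np.polyfit(W[:,0],W[:,1],1); print(e[0],e[-1],"yaw",np.arctan(f[0]),"resid",(np.polyval(f,W[:,0])-W[:,1]).round(4))
b=onz("wrist",[[312.5,229.3]],.046,P)[0]; a=np.arctan(f[0]); u=np.array([np.cos(a),np.sin(a)])
x=(b[:2]-.074*u)[0]; print("bowl",b,"bal",x,np.polyval(f,x))
delta([x,np.polyval(f,x),.196],down(a+np.pi))
E
```

```text
(np.float64(309.0), 20) (np.float64(311.0), 180) yaw -0.11353013125878213 resid [ 0.0003 -0.0002 -0.0003  0.0001  0.0001]
bowl [ 0.65598732 -0.27757542  0.046     ] bal 0.5824637015423569 -0.2699895545292239
d [0.0308, -0.0101, 0.1624] rv [0.0002, -0.0025, -0.0019]
```

Scaled: 0.162 m / 0.75 = 0.216, 0.155 m / 0.75 = 0.2067, -0.002 rad / 3.1416 = -0.0006.

```bash
echo '[[0.06,0.0413,-0.0133,0.0267,0,-0.0006,-0.0006],[0.06,0.0413,-0.0133,0.0733,0,-0.0006,-0.0006],[0.06,0.0413,-0.0133,0.12,0,-0.0006,-0.0006],[0.06,0.0413,-0.0133,0.16,0,-0.0006,-0.0006],[0.06,0.0413,-0.0133,0.1867,0,-0.0006,-0.0006],[0.06,0.0413,-0.0133,0.2067,0,-0.0006,-0.0006],[0.06,0.0413,-0.0133,0.216,0,-0.0006,-0.0006],[0.06,0.0413,-0.0133,0.216,0,-0.0006,-0.0006]]' > path.dat && python3 shift.py path.dat
python3 - <<'E'
from h import *
delta([.5825,-.27,.196],down(-.1135+np.pi))
E
```

```text
time_s: 10.85
position: [0.5813, -0.2649, 0.1967]
orientation: [[-0.994, 0.109, -0.002], [0.109, 0.994, 0.002], [0.002, 0.002, -1.0]]
contact_force: [0.2, 0.5, 1.2]
opening: 0.06
grasp_force: 0.0
d [-0.0018, -0.0049, 0.0007] rv [0.0019, -0.0025, 0.004]
```

Scaled: -0.005 m / 0.75 = -0.0067, -0.002 m / 0.75 = -0.0027, 0.004 rad / 3.1416 = 0.0013.

```bash
echo '[[0.06,-0.0027,-0.0067,0.0013,0.0006,-0.0008,0.0013],[0.06,-0.0027,-0.0067,0.0013,0.0006,-0.0008,0.0013],[0.04,-0.0027,-0.0067,0.0013,0.0006,-0.0008,0.0013],[0.025,-0.0027,-0.0067,0.0013,0.0006,-0.0008,0.0013]]' > path.dat && python3 shift.py path.dat
echo '[[0,0,0,0,0,0,0],[0,0,0,0,0,0,0],[0,0,0,0,0,0,0],[0,0,0,0,0,0,0],[0,0,0,0,0,0,0]]' > path.dat && python3 shift.py path.dat 80
python3 - <<'E'
from h import *
delta([.5825,-.27,.196],down(-.1135+np.pi)); print(r.get_state()["contact_force"],r.get_state()["torque"])
E
```

```text
time_s: 11.18
position: [0.5832, -0.2709, 0.1981]
orientation: [[-0.994, 0.114, 0.003], [0.114, 0.994, -0.003], [-0.004, -0.002, -1.0]]
contact_force: [0.1, 0.2, -0.2]
opening: 0.0366
grasp_force: 0.0
time_s: 11.6
position: [0.5831, -0.2707, 0.1978]
orientation: [[-0.994, 0.113, 0.003], [0.113, 0.994, -0.002], [-0.003, -0.002, -1.0]]
contact_force: [-1.9, 1.9, 5.1]
opening: 0.0101
grasp_force: 78.7
d [0.0007, 0.0007, 0.0018] rv [-0.0018, 0.003, -0.0002]
[-1.85960485  1.92247615  5.07976952] [0.21286466 0.20452557 0.01343427]
```

Scaled: -0.138 m / 0.75 = -0.184, -0.012 m / 0.75 = -0.016.

```bash
echo '[[0,0,0,-0.0053,0,0,0],[0,0,0,-0.016,0,0,0],[0,0,0,-0.0333,0,0,0],[0,0,0,-0.06,0,0,0],[0,0,0,-0.0867,0,0,0],[0,0,0,-0.12,0,0,0],[0,0,0,-0.1467,0,0,0],[0,0,0,-0.1733,0,0,0],[0,0,0,-0.184,0,0,0],[0,0,0,-0.184,0,0,0]]' > path.dat && python3 shift.py path.dat
python3 - <<'E'
from h import *
s=r.get_state(); print(s["torque"],s["qpos"])
delta([.505,.217,.336],down(-.1135+np.pi))
im=r.read_camera("scene"); cv2.imwrite("pics/s5.png",cv2.resize(im[180:340,180:340,::-1],None,fx=3,fy=3,interpolation=2))
E
```

```text
time_s: 12.43
position: [0.5828, -0.2705, 0.3379]
orientation: [[-0.994, 0.114, 0.006], [0.113, 0.994, -0.004], [-0.006, -0.004, -1.0]]
contact_force: [0.1, -0.1, -3.2]
opening: 0.0105
grasp_force: 78.3
[-0.02221718 -0.02933258 -0.0368143 ] [-6.16576717e-01  6.23771417e-01  1.20126879e+00 -2.03971522e-04
  1.30923026e+00 -2.07358047e+00]
d [0.1326, 0.4755, -0.0007] rv [-0.0037, 0.0063, -0.0002]
```

View pics/s5.png

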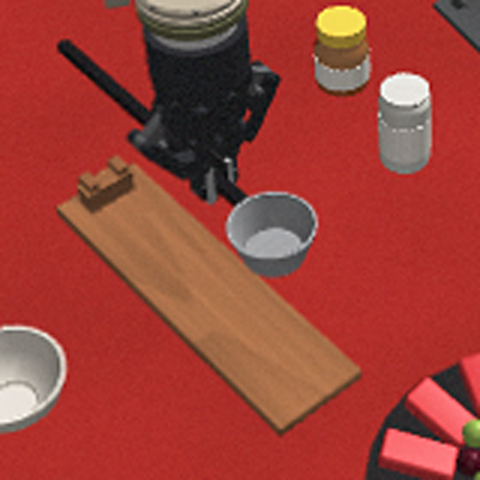

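The spoon is off its rest, level in the gripper, with near-zero wrist moment. I'll carry it over.

Scaled: 0.209 m / 0.75 = 0.2787, 0.18 m / 0.75 = 0.24, 0.004 rad / 3.1416 = 0.0013.

```bash
echo '[[0,0.0013,0.0067,0,0,0.0006,0],[0,0.0053,0.0187,0,-0.0006,0.0013,0],[0,0.0107,0.038,0,-0.001,0.0019,0],[0,0.0173,0.0633,0,-0.001,0.0019,0],[0,0.0267,0.0947,0,-0.001,0.0019,0],[0,0.0353,0.1267,0,-0.001,0.0019,0],[0,0.046,0.1647,0,-0.001,0.0019,0],[0,0.0567,0.2027,0,-0.001,0.0019,0],[0,0.0667,0.24,0,-0.001,0.0019,0],[0,0.0773,0.2787,0,-0.001,0.0019,0]]' > path.dat && python3 shift.py path.dat
echo '[[0,0.0107,0.038,0,0,0,0],[0,0.0213,0.076,0,0,0,0],[0,0.032,0.114,0,0,0,0],[0,0.0427,0.152,0,0,0,0],[0,0.0533,0.19,0,0,0,0],[0,0.064,0.228,0,0,0,0],[0,0.072,0.26,0,0,0,0],[0,0.08,0.2853,0,0,0,0],[0,0.0853,0.304,0,0,0,0],[0,0.088,0.3173,0,0,0,0]]' > path.dat && python3 shift.py path.dat
echo '[[0,0,0,0,0,0,0],[0,0,0,0,0,0,0]]' > path.dat && python3 shift.py path.dat
python3 - <<'E'
from h import *
delta([.505,.217,.326],down(-.1135+np.pi))
E
```

```text
time_s: 13.32
position: [0.5479, -0.0543, 0.3338]
orientation: [[-0.994, 0.113, -0.005], [0.113, 0.994, 0.003], [0.005, 0.002, -1.0]]
contact_force: [-0.2, 0.2, -2.9]
opening: 0.0105
grasp_force: 78.2
time_s: 14.15
position: [0.5091, 0.1896, 0.3344]
orientation: [[-0.994, 0.112, -0.005], [0.112, 0.994, 0.002], [0.006, 0.001, -1.0]]
contact_force: [0.0, -0.5, -3.8]
opening: 0.0102
grasp_force: 78.2
time_s: 14.32
position: [0.51, 0.1878, 0.3349]
orientation: [[-0.994, 0.113, -0.004], [0.113, 0.994, 0.001], [0.004, 0.001, -1.0]]
contact_force: [0.4, 0.7, -3.5]
opening: 0.0104
grasp_force: 78.2
d [0.0083, 0.0285, 0.0089] rv [0.0009, -0.0043, 0.0005]
```

The rows are not in the units I measure in: shifts go in shares of 0.75 m and turns go in shares of 180 degrees. I convert before sending: 0.0285 m / 0.75 = 0.038, 0.024 m / 0.75 = 0.032, -0.004 rad / 3.1416 = -0.0013.

```bash
echo '[[0,0.0027,0.0093,0.0027,0,-0.0006,0],[0,0.0053,0.0213,0.0053,0,-0.0013,0],[0,0.0093,0.032,0.0093,0,-0.0013,0],[0,0.0111,0.038,0.012,0,-0.0013,0],[0,0.0111,0.038,0.012,0,-0.0013,0],[0,0.0111,0.038,0.012,0,-0.0013,0],[0,0.0111,0.038,0.012,0,-0.0013,0],[0,0.0111,0.038,0.012,0,-0.0013,0],[0,0.0111,0.038,0.012,0,-0.0013,0]]' > path.dat && python3 shift.py path.dat
python3 - <<'E'
from h import *
delta([.505,.217,.326],down(-.1135+np.pi)); print(r.get_state()["torque"])
a=r.read_camera("scene"); b=r.read_camera("wrist"); P=r.camera_params("wrist")
cv2.imwrite("pics/f6.png",np.hstack([cv2.resize(a[80:240,280:440,::-1],(400,400),interpolation=2),cv2.resize(b[:,:,::-1],(400,250),interpolation=3)] if 0 else [cv2.resize(a[80:240,280:440,::-1],(400,400),interpolation=2),b[:,120:520,::-1]]))
# predicted bowl mouth centre vs far well in wrist view
o=PANO+.04*np.array([np.cos(PANY),np.sin(PANY)]); print(proj("wrist",[[.578,.2093,.174],[*o,.09]],P)-[120,0])
print(proj("scene",[[.578,.2093,.174],[*o,.09]])*2.5-np.array([280,80])*2.5)
E
```

```text
time_s: 15.07
position: [0.5054, 0.2167, 0.3265]
orientation: [[-0.993, 0.114, 0.001], [0.114, 0.993, 0.001], [-0.001, 0.001, -1.0]]
contact_force: [0.7, 0.8, -2.6]
opening: 0.0101
grasp_force: 78.3
d [0.0004, 0.0003, 0.0005] rv [0.0014, 0.0008, -0.0007]
[-0.01300477 -0.00467032  0.05677585]
[[202.24281199 396.46020598]
 [203.45080146 301.69664379]]
[[222.70811545 178.50173514]
 [218.82740685 234.44515389]]
```

View pics/f6.png

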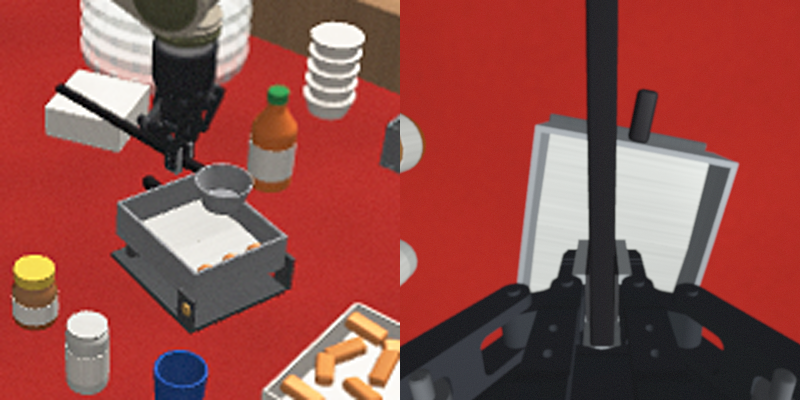

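The scene view shows the bowl mouth at crop pixel (224,182), against a predicted (223,178). The spoon is level and clear of the pan, the pan is level, and balls show along its far end. Handing in now.

```bash
python3 -c "
from plant import r
print(r.hand_in())"
```

```text
the job is handed in; nothing more can be done
None
```

The job is handed in with no verdict returned: all three balls were rolled into the far well, the pan was lowered to level and released, and the spoon was held level about 5 cm above the rim over the far well, with nothing else seen disturbed.

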